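# Tighten the V-block clamp on the plug gauge

### The job

The plug gauge lies in one of the two V-blocks on the bench, not yet clamped. Turn the knurled thumbscrew on top of that block's clamp clockwise until it seats on the gauge, stop as soon as it tightens up without forcing it further, and let go. Leave the thumbscrew of the empty V-block as it is.

Things in the scene. Friction and masses are not known exactly. Their poses are not given: they have to be found in the camera images.
- gauge_screw_head (a point): Centre of the knurled steel head to turn: 34 mm across, 20 high (10 above, 10 below this point), top 122 mm above the bench, on a 10 mm stem, bare for 22 mm down to a boss on a dark yoke (74x18 mm, top 76 mm up, pin on one end to 80). The yoke spans a fixed steel V-block, 56x60x44 mm, with the plug gauge in it: a rod 135 mm long, pale ends, dark grip, red ring. The point stays put.
- gauge_screw (a joint): Angle of that screw, rad; grows clockwise seen from above (tightening). Starts at 0.7 to 1.3 and reaches 2.0 when it seats, its greatest value: one grasp is enough. Until then it turns freely (0.04 N m), then resistance rises. Seated, the black line on the head (centre to rim) points to the pin on the yoke's end. The head does not visibly sink.
- gauge_screw_squeeze (a joint): How far the same screw head is turned on past its seat, rad: 0 until it seats (0.03 from friction), then the clamp resists like a spring, 1.2 N m per rad, and springs back to 0 when the head is let go. 0.15 is a clear rise, beyond 0.45 the screw is forced.
- spare_screw_mark (a point): Outer end of the black line on top of the other V-block's thumbscrew, 15 mm from that screw's upright axis, 122 mm above the bench. That block, yoke and screw are exactly alike, but its groove is empty. Which block stands left and which right varies; their screws are at least 0.18 m apart.

How it is judged:
At the end, for the whole second after the job is handed in: The thumbscrew over the gauge is seated: its angle is 2.0 rad or at most 0.17 rad (10 degrees) short of it, it is not held turned past the seat (squeeze under 0.1 rad), and it is at rest (value of joint gauge_screw above 1.83 rad and value of joint gauge_screw_squeeze below 0.1 rad and velocity of joint gauge_screw between -0.1 and 0.1 rad/s); the robot touches nothing.
It fails at once if the gauge's thumbscrew is forced: its head turned more than 0.45 rad (25 degrees) past the seat (value of joint gauge_screw_squeeze above 0.45 rad).
It fails at once if the thumbscrew of the empty V-block is turned (end of its line moved more than 5 mm, about 19 degrees) (distance of spare_screw_mark from where it was at the start of the episode above 0.005 m).
It also fails if it takes over 37 s, if anything falls off the work surface, if the arm or the gripper's body presses on something with over 40 N, if the wrist force passes 120 N, or if a joint passes its speed limit or range.

### The arm

A 6-joint arm with a two-finger parallel gripper is mounted at the origin on a cart in front of the work surface, level with it; the furniture and walls round the work are solid. World frame = base frame: x ahead of the robot, y to its left, z up, the work surface at z = 0. Lengths are in m, angles in rad, forces in N, time in s.
With the tool pointing down it reaches from about 0.275 to 0.825 m from the base axis. Payload 4.9 kg.
Tool frame: the origin (TCP) lies midway between the tips of the shut fingers; the grasp point (between the pads) lies 19 mm behind it (bot.grip_depth is the distance from the TCP to the grasp point, in m); z points along the fingers, y is the line along which they close (so a half turn about z gives the same grasp; the last joint's range is limited). The gripper opens to 85 mm and grips with 20 to 120 N. Pads are 22 mm wide; open, the fingers measure 114 mm over their backs; the gripper's body (76 mm by 85 mm) begins 54 mm behind the grasp point. The pads swing forward as they close: fully open they stand 13 mm farther back than shut.
Start: joints at [-1.354, 0.326, -0.193, 1.052, 0, 1.437], TCP at [0.189, -0.517, 0.231] pointing down, gripper open.
Joint ranges: [-2.65, 2.65], [-0.97, 1.79], [-1.3, 1.35], [-1.93, 2.1], [-1.47, 1.37], [-3.14, 3.14]. Speed limits (rad/s): [2.57, 2.57, 3.14, 3.14, 3.14, 3.14].

### API

Orientations are given as a unit quaternion [w, x, y, z].
In Python, from cell import bot gives the robot as it stands. Calls block until the motion is done:
- bot.move_pose(position, orientation): joint-space move of the TCP to a pose.
- bot.move_linear(position, speed=0.15, rotation=None, until_force=None): straight line of the TCP; rotation=None keeps the orientation; speed is the mean speed in m/s. With until_force (N) it stops when the force on the tool has changed by that much, and returns True; else False.
- bot.goto_joints(angles): joint-space move.
- bot.set_gripper(opening, grasp_force=None): opening from 0.0 (shut) to 1.0 (fully open); grasp_force is the grip in N (None keeps the last); returns when the fingers have stopped.
- bot.wait(seconds).
- bot.solve_ik(position, orientation): joint angles nearest the present ones, or None.
- bot.camera(name): name is "scene" or "top"; returns the picture (400x640x3 uint8, red, green, blue); there is no depth.
- bot.calibration(name): a dict with "mtx" (3x3 intrinsics, pixels), "extrinsics" (4x4, takes a point from world to camera coordinates). Camera axes: x right, y down, z forward; pixel columns grow to the right and rows downward; lengths in m; the calibration is good to about 2 mm. A picture is of the moment at which its call begins. calibration takes no time and is no camera call.
A pose or a line that the arm cannot do raises bot.PlanningError and nothing moves.
- bot.close_job(): hands the job in; it is judged then, once.
Trained networks look in the newest picture that a camera, given by its name, has taken for a name from the list of things; names that differ only in an ending like _2 or _b are one class to them, and where a whole thing is asked for, a point or a joint stands for the part that bears it (a point fixed in the world has none). Each returns a list of dicts, best first, with "confidence" (0 to 1); they miss things now and then, are a little off and sometimes report something else, mostly with a low value. They report only what shows in the picture. A call takes as long as a camera call.
- bot.search_frame(camera, thing): "bbox" ([left, top, width, height] in pixels, round what is visible of it).
Readings, each from a call of its own:
- bot.read_clock(): time.
- bot.read_joint_positions(): joint angles.
- bot.read_joint_vel(): joint speeds.
- bot.read_joint_efforts(): joint torques, N m.
- bot.read_position(): TCP position.
- bot.read_tool_rot(): TCP orientation.
- bot.read_ft_force(): force on the tool from outside, world axes, zero at the start.
- bot.read_moment(): the same for the moment, N m.
- bot.read_gripper_width(): opening from 0.0 (shut) to 1.0 (fully open).
- bot.read_finger_force(): force on a finger pad.
Only numpy, scipy, OpenCV 4.12 (cv2) and the standard library are available. Lean on these libraries where they do the work, as an engineer would, in place of code of your own. Each camera call takes 0.05 s, during which the arm holds its last target. There are 200 camera calls.

## Working session

There is one attempt and no reset: what is moved stays moved. The work goes in short steps, each a Python script; the robot and the scene stay as the last script left them, time stands still between calls to the robot, and variables do not carry over. Pictures are saved under pics/ and viewed, at most 10 in all, crops included, and the job is handed in when it is done.

```bash
mkdir -p pics
python3 - <<'E'
from cell import bot
import cv2,numpy as np
for c in("scene","top"):
    im=bot.camera(c); cv2.imwrite(f"pics/{c}0.png",im[:,:,::-1])
    for t in("gauge_screw_head","gauge_screw","spare_screw_mark"):
        print(c,t,[(d["bbox"],round(d["confidence"],2)) for d in bot.search_frame(c,t)])
    k=bot.calibration(c);print(np.round(k["mtx"],1).tolist(),np.round(k["extrinsics"],3).tolist())
print(bot.read_clock(),bot.read_tool_rot())
E
```

```text
scene gauge_screw_head [([261.0, 252.3, 21.9, 33.0], 0.9)]
scene gauge_screw [([264.4, 250.3, 20.2, 28.6], 0.67)]
scene spare_screw_mark [([339.7, 125.7, 14.3, 33.2], 0.65)]
[[445.7, 0.0, 322.0], [0.0, 445.7, 195.0], [0.0, 0.0, 1.0]] [[-0.801, -0.599, 0.013, 0.434], [-0.486, 0.637, -0.598, 0.314], [0.35, -0.485, -0.801, 0.747], [0.0, 0.0, 0.0, 1.0]]
top gauge_screw_head [([215.7, 225.2, 16.6, 14.2], 0.54)]
top gauge_screw [([210.8, 225.4, 22.0, 17.3], 0.49)]
top spare_screw_mark [([378.2, 191.4, 20.7, 16.3], 0.73)]
[[447.7, 0.0, 320.6], [0.0, 447.7, 199.0], [0.0, 0.0, 1.0]] [[-0.006, -1.0, -0.005, -0.003], [-0.997, 0.007, -0.082, 0.586], [0.082, 0.004, -0.997, 0.921], [0.0, 0.0, 0.0, 1.0]]
0.4 [-1.23581905e-04  9.84661562e-01  1.74475191e-01 -3.31001844e-06]
```

View pics/top0.png

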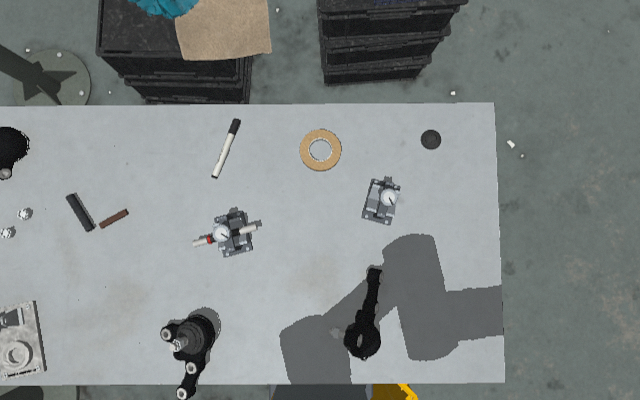

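View pics/scene0.png

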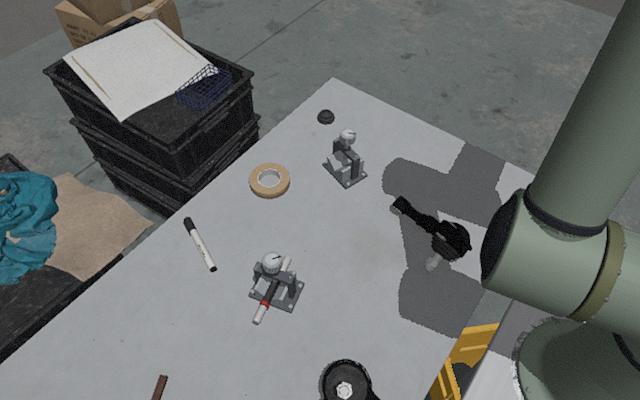

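The gauge (red ring) lies in the left block: its head is near top (221,232) and scene (271,263). The empty block is at top (389,198). I'll zoom in on both gauge views.

```bash
cat > h.py <<'E'
from cell import bot
import cv2,numpy as np
def ray(c,uv):
    k=bot.calibration(c);E=k["extrinsics"];R=E[:3,:3]
    return -R.T@E[:3,3], R.T@np.linalg.inv(k["mtx"])@np.r_[uv,1.]
def at_z(c,uv,z):
    o,d=ray(c,uv); return o+d*(z-o[2])/d[2]
def proj(c,p):
    k=bot.calibration(c);q=k["mtx"]@(k["extrinsics"]@np.r_[p,1.])[:3];return q[:2]/q[2]
E
python3 - <<'E'
from h import *
a=cv2.imread("pics/top0.png")[200:264,186:270]; b=cv2.imread("pics/scene0.png")[240:320,240:315]
a=cv2.resize(a,(420,320),interpolation=cv2.INTER_CUBIC); b=cv2.resize(b,(375,400),interpolation=cv2.INTER_CUBIC)
o=np.zeros((400,795,3),np.uint8);o[:320,:420]=a;o[:,420:]=b
cv2.imwrite("pics/crop0.png",o)
E
```

```text
(no output)
```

View pics/crop0.png

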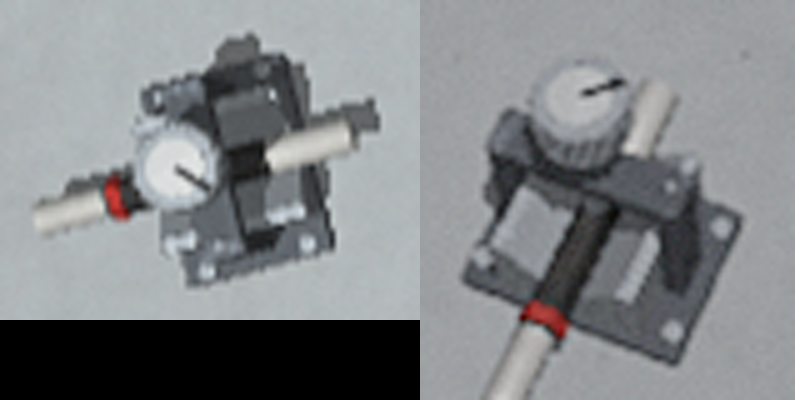

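Run:
```python
from h import *
ct=at_z("top",(221.4,233.2),.122); cs=at_z("scene",(272.6,258.6),.122)
lt=at_z("top",(227.8,237.6),.122); ls=at_z("scene",(280.8,256.),.122)
pin=at_z("scene",(290.4,277.6),.08)
# rod axis from ends in the top view, approx height
r1=at_z("top",(186+40/5,200+217/5),.04); r2=at_z("top",(186+348/5,200+135/5),.04)
for n,v in dict(ct=ct,cs=cs,lt=lt,ls=ls,pin=pin,r1=r1,r2=r2).items(): print(n,v.round(4))
ang=lambda v:np.degrees(np.arctan2(v[1],v[0]))
print("pin px top crop",(proj("top",pin)-[186,200])*5)
print("line",ang(lt-ct),ang(ls-cs),"pin",ang(pin-cs),ang(pin-ct),np.linalg.norm((pin-cs)[:2]),"rod",ang(r2-r1),np.linalg.norm(r2-r1))
print(np.linalg.norm((lt-ct)[:2]),np.linalg.norm((ls-cs)[:2]))
sp=at_z("top",(389,199),.122);print("spare",sp)
```

```text
ct [0.5143 0.1803 0.122 ]
cs [0.5127 0.1794 0.122 ]
lt [0.506  0.1681 0.122 ]
ls [0.505  0.1674 0.122 ]
pin [0.4818 0.1734 0.08  ]
r1 [0.4943 0.2551 0.04  ]
r2 [0.5272 0.1282 0.04  ]
pin px top crop [217.36837335 249.35592245]
line -124.43994973517655 -122.70282098854355 pin -169.12592759861175 -168.16417252146536 0.03150380835337074 rod -75.4546814372324 0.1311169856437315
0.014728701659351515 0.014253886287904138
spare [ 0.57671924 -0.13621376  0.122     ]
```

The two cameras agree on the head, centre ≈ (0.5135, 0.180). The line is at −123.5° and the pin at about −167°, so about 0.76 rad clockwise remains, which matches the stated range. Next I'll check IK and move above the head.

```bash
cat >> h.py <<'E'
C=np.array([.5135,.180])
def q(a): return [0,np.cos(a/2),np.sin(a/2),0]
E
python3 - <<'E'
from h import *
print("obj",at_z("top",(190,340),.0).round(3),at_z("scene",(344,388),.0).round(3),at_z("top",(190,340),.1).round(3),at_z("scene",(344,388),.1).round(3))
best=None
for a in np.arange(-3.1,3.2,.3):
    j=[bot.solve_ik([*C,.09],q(b)) for b in (a,a-1.1)]
    if None in [x if x is None else 0 for x in j]: continue
    print(round(a,2),np.round(j[0],2),round(j[1][5],2))
E
```

```text
obj [0.291 0.272 0.   ] [0.312 0.247 0.   ] [0.313 0.242 0.1  ] [0.303 0.269 0.1  ]
-3.1 [ 0.2   0.45 -0.4   0.72  0.    0.16] 1.26
-2.8 [ 0.2   0.45 -0.4   0.72  0.   -0.14] 0.96
-2.5 [ 0.2   0.45 -0.4   0.72  0.   -0.44] 0.66
-2.2 [ 0.2   0.45 -0.4   0.72  0.   -0.74] 0.36
-1.9 [ 0.2   0.45 -0.4   0.72  0.   -1.04] 0.06
-1.6 [ 0.2   0.45 -0.4   0.72  0.   -1.34] -0.24
-1.3 [ 0.2   0.45 -0.4   0.72  0.   -1.64] -0.54
-1.0 [ 0.2   0.45 -0.4   0.72  0.   -1.94] -0.84
-0.7 [ 0.2   0.45 -0.4   0.72  0.   -2.24] -1.14
-0.4 [ 0.2   0.45 -0.4   0.72  0.   -2.54] -1.44
-0.1 [ 0.2   0.45 -0.4   0.72  0.   -2.84] -1.74
0.2 [ 0.2   0.45 -0.4   0.72  0.   -3.14] -2.04
0.5 [ 0.2   0.45 -0.4   0.72  0.    2.84] -2.34
0.8 [ 0.2   0.45 -0.4   0.72  0.    2.54] -2.64
1.1 [ 0.2   0.45 -0.4   0.72  0.    2.24] -2.94
1.4 [ 0.2   0.45 -0.4   0.72  0.    1.94] 3.04
1.7 [ 0.2   0.45 -0.4   0.72  0.    1.64] 2.74
2.0 [ 0.2   0.45 -0.4   0.72  0.    1.34] 2.44
2.3 [ 0.2   0.45 -0.4   0.72  0.    1.04] 2.14
2.6 [ 0.2   0.45 -0.4   0.72  0.    0.74] 1.84
2.9 [ 0.2   0.45 -0.4   0.72  0.    0.44] 1.54
3.2 [ 0.2   0.45 -0.4   0.72  0.    0.14] 1.24
```

Run:
```python
from h import *
bot.set_gripper(1.0)
bot.move_pose([*C,.21],q(2.6))
print(bot.read_clock(),bot.read_position())
print(bot.move_linear([*C,.091],speed=.08,until_force=12),bot.read_position(),bot.read_ft_force(),bot.read_clock())
im=bot.camera("scene");cv2.imwrite("pics/s1.png",cv2.resize(im[200:320,200:360,::-1],(800,600),interpolation=cv2.INTER_CUBIC))
```

```text
3.325 [0.51380528 0.17925769 0.21002705]
False [0.5139306  0.18008259 0.09152695] [-0.04066374  0.70792807  0.56124349] 4.9583
```

View pics/s1.png

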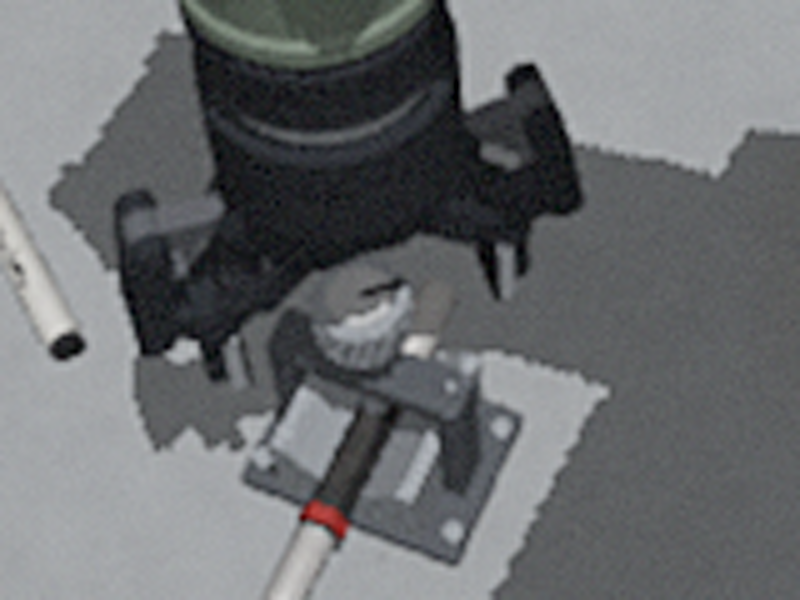

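The head (370,310 in the crop) sits between the open fingers. Next I'll grip it and turn in steps, watching the moment.

Run:
```python
from h import *
bot.set_gripper(0.0,grasp_force=45)
print("w",bot.read_gripper_width(),bot.read_finger_force(),bot.read_ft_force(),bot.read_moment(),bot.read_clock())
j=np.array(bot.read_joint_positions());free=[]
for t in list(np.arange(.1,.51,.1))+list(np.arange(.54,1.07,.04)):
    k=j.copy();k[5]+=t;bot.goto_joints(k);bot.wait(.15)
    m=np.mean([bot.read_moment()[2] for _ in range(3)]);e=bot.read_joint_efforts()[5]
    print(round(t,2),round(m,3),round(e,3),round(bot.read_joint_positions()[5]-j[5],3))
    if t<.55: free.append(m)
    if abs(m-np.median(free))>.15: print("tight");break
print(bot.read_clock(),bot.read_ft_force())
```

```text
w 0.38361577033699235 45.148998498916626 [0.87165169 5.39814264 2.05675936] [ 0.82894763 -0.13287281  0.00464571] 5.5417
0.1 0.031 0.019 0.098
0.2 0.018 0.022 0.198
0.3 0.1 0.022 0.298
0.4 0.111 0.023 0.398
0.5 0.059 0.037 0.499
0.54 0.072 0.04 0.539
0.58 0.001 0.04 0.579
0.62 0.008 0.04 0.619
0.66 -0.029 0.04 0.659
0.7 0.029 0.04 0.699
0.74 0.049 0.04 0.739
0.78 0.056 0.051 0.779
0.82 0.104 0.099 0.818
0.86 0.183 0.145 0.858
0.9 0.231 0.192 0.898
tight
11.5417 [2.41491581 4.21940358 0.86841638]
```

The effort is flat at 0.04 until 0.77 rad, then rises at exactly 1.2 N·m/rad. The screw is seated with about 0.13 rad of squeeze, so I'll release and retreat.

Run:
```python
from h import *
bot.set_gripper(1.0)
p=bot.read_position()
print(bot.move_linear([p[0],p[1],.25],speed=.1,until_force=15))
bot.move_pose([.35,-.25,.3],q(1.2)); print(bot.read_clock())
im=bot.camera("top");cv2.imwrite("pics/t2.png",im[:,:,::-1]);s=bot.camera("scene")
a=cv2.resize(im[200:264,186:270,::-1],(420,320),interpolation=cv2.INTER_CUBIC);b=cv2.resize(s[240:320,240:315,::-1],(375,400),interpolation=cv2.INTER_CUBIC)
o=np.zeros((400,795,3),np.uint8);o[:320,:420]=a;o[:,420:]=b;cv2.imwrite("pics/c2.png",o)
```

```text
False
15.5333
```

View pics/c2.png

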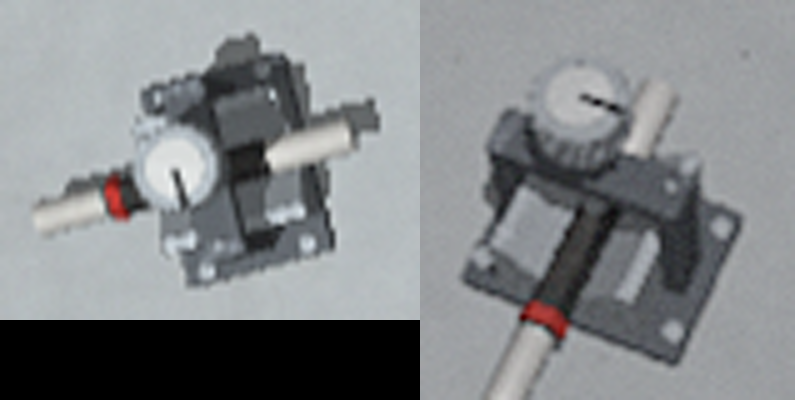

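The line now runs along the yoke towards the pin (scene crop (583,96)→(624,110), pin at (672,188)), so the screw is seated and the robot is clear.

```bash
python3 -c "
from cell import bot
print(bot.close_job())"
```

```text
the job is handed in; nothing more can be done
None
```

The gauge's thumbscrew is turned clockwise to its seat and released after about 0.13 rad of squeeze. The spare screw was not touched, and the job was handed in at about 16 s.

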